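# Hang a plate carrier under the inspection light

## Task

Take the white carrier with the orange finger tab out of the slotted rack, hook it over the steel rail at the open end beside the inspection light, and slide it along the rail, still hooked on, until its hook sits within the blue mark under the light. Let go and leave it hanging upright there. Do not bump the light or rail stand hard, and leave the carrier already hanging at the far end, the end plates in the rack and the other things on the bench where they are.

Things in the scene. Friction and masses are not known exactly. Their poses are not given: they have to be found in the camera images.
- tab (a point): centre of the orange finger tab of the carrier to be moved (the one in the rack). Tab: 36 mm along x, 12 mm thick along y, 34 mm high; grip it across y. Carrier axes: x along its width, in the rack away from the robot within 0.22 rad; y across its thickness; z up. The tab is 40 mm in front (-x) of and 20 mm above hook, 188 mm above the carrier's underside
- frame (a point): centre of the same carrier's white frame, which holds a dark plate: 110 mm wide (x), 12 mm thick (y), 110 mm high; 5 mm behind (+x) and 113 mm below hook. Frame, neck, hook and tab are one rigid piece of about 0.24 kg; it balances upright under its hook. Axes as the carrier's
- hook (a point): point in the same carrier's hook where the rail's axis lies when hung. The hook opens downwards, 34 mm wide inside: 45 degree gable crown, top 21 mm above this point; neck in front (-x); behind (+x) a lip, out to 24 mm, ending 16 mm below it. Frame top is 58 mm below it: brought in from the front 26 to 48 mm above hanging height (36 is good) the rail passes between lip and frame
- load (a point): point on the rail's axis, middle of its open end section, where a carrier can be hooked on. Axes as the rail stand's: x away from the robot's side (yaw within 0.15 rad), y along the rail towards the light, z up. Level fixed steel tube, 16 mm diameter, axis 215 mm above the table. The near post's face is 101 mm to the -y side, the light begins 95 mm and the rail's middle lies 125 mm to the +y side
- light (a point): lower front edge of the white light at its open end, fixed over the rail from here to the far post, 256 mm; 12 mm before (-x) and 33 mm above the rail's axis. It leaves 12 mm over a hung hook: no hooking there. Box from 12 (higher up 22) before to 45 mm behind the axis; 118 mm above the axis an amber shield juts 50 mm before it: a tool gripping the tab there leans back (to -x) 20 to 40 degrees
- mark (a point): point on the rail's axis at the middle of the blue mark: a 36 mm wide painted band on the rail, with a blue strap over the light above it; 150 to 230 mm to the +y side of load, axes as the rail stand's
- hung_hook (a point): hook point of a second, like carrier already hanging on the rail under the light near the far end, 80 mm or more beyond the mark; to be left alone
- rack: grey slotted rack fixed on the bench, 150 x 200 mm, origin at its centre on the table. Three slots along its x, at y = -70, 0 and 70 mm, 15 mm wide, floor 12 mm and walls up to 57 mm above the table. The carrier stands loosely in one, drawn straight up; the end plates in the other two reach 100 mm above the table
- stand: the rail stand with the light, fixed on the bench; origin on the table right under the middle of the rail. Base plate 12 mm thick from 75 mm before to 115 mm behind the rail; top of the light 338 mm above the table; the end posts are 40 mm deep (20 mm before the rail's axis), the near one 233 mm tall: keep the carrier in front of it on the way to the rail. Axes as load
- endplate_a: aluminium end plate 100 x 12 x 88 mm standing in the rack, origin at the middle of its underside; to be left alone
- endplate_b: second end plate, as the first; to be left alone
- spare_plate: black plate 120 x 140 x 6 mm lying on the blue cutting mat; to be left alone
- screwdriver: screwdriver 190 mm long lying on the bench; to be left alone
- bin_blue: blue open bin 150 x 100 x 70 mm; to be left alone
- bin_green: green open bin 150 x 100 x 70 mm; to be left alone

How it is judged (in metres and radians):
On the way, in this order (a step that is already met when the one before it is completed fails the run):
1. the carrier's hook is over the rail in the open end section (x of hook in the frame of load between -0.009 and 0.009 m and z of hook in the frame of load between -0.006 and 0.009 m and y of hook in the frame of load between -0.1 and 0.09 m), for 0.2 s.
2. sliding in, the hook passes under the light's open end while still over the rail (x of hook in the frame of load between -0.009 and 0.009 m and z of hook in the frame of load between -0.006 and 0.009 m and y of hook in the frame of load between 0.1 and 0.134 m), for 0.05 s.
At the end, for the whole second after the job is handed in: the carrier hangs freely by its hook on the rail (hook point within 8 mm of the axis fore and aft and 6 mm in height), within 14 mm of the middle of the blue mark along the rail, upright within 0.2 rad and square to the rail within 0.3 rad; the carrier at the far end is within 20 mm of where it was (x of hook in the frame of mark between -0.008 and 0.008 m and z of hook in the frame of mark between -0.006 and 0.006 m and y of hook in the frame of mark between -0.014 and 0.014 m and angle between hook's own z axis and vertical below 0.2 rad and angle between the y axis of hook and the y axis of mark, either way round below 0.3 rad and distance of hung_hook from where it was at the start of the episode below 0.02 m); the robot touches nothing.
It fails at once if the carrier already hanging is shifted by more than 20 mm (distance of hung_hook from where it was at the start of the episode above 0.02 m).
It fails at once if an end plate in the rack is shifted by more than 30 mm (distance of any of endplate_a, endplate_b from where it was at the start of the episode above 0.03 m).
It fails at once if the spare plate, the screwdriver or a bin is shifted by more than 30 mm (distance of any of spare_plate, screwdriver, bin_blue, bin_green from where it was at the start of the episode above 0.03 m).
It fails at once if the robot strikes the light or the rail stand with more than 25 N (contact force between any of the arm, the fingers and stand above 25 N).
It also fails if it takes over 53 s, if anything falls off the work surface, if the arm or the gripper's body presses on something with over 40 N, if the wrist force passes 120 N, or if a joint passes its speed limit or range.

## Robot

A 6-joint arm with a two-finger parallel gripper is mounted at the origin on the work surface. World frame = base frame: x ahead of the robot, y to its left, z up, the work surface at z = 0. Lengths are in mm, angles in rad, forces in N, time in s.
With the tool pointing down it reaches from about 275 to 875 mm from the base axis. Payload 12.5 kg.
Tool frame: the origin (TCP) lies at the very end of the fingers, on their centre line; the grasp point (between the pads) lies behind it (pinch_z is the z of the grasp point in the tool frame, in mm); z points along the fingers, y is the direction in which the jaws open and shut (so a half turn about z gives the same grasp; the last joint's range is limited). The gripper opens to 85 mm and grips with 20 to 120 N. Pads are 22 mm wide; open, the fingers measure 114 mm over their backs; the gripper's body (76 mm by 85 mm) begins 54 mm behind the grasp point. The pads swing forward as they close: fully open they stand 13 mm farther back than shut.
Start: joints at [1.211, 0.351, 1.652, -0, 1.139, -0.085], TCP at [149.213, 529.358, 231.29] pointing down, gripper open.
Joint ranges: [-2.75, 2.75], [-0.79, 2.1], [0.01, 2.65], [-1.57, 4.71], [0.07, 3.14], [-2.87, 2.87]. Speed limits (rad/s): [2.22, 2.22, 2.79, 3.14, 3.14, 3.14].

## Interface

Orientations are given as a unit quaternion [x, y, z, w].
In Python, from cell import sense, grab_frame, job_done, outline_of, mark_of, pinch_z gives the robot as it stands.
- The arm moves only by the shell command python3 -m pendant 'ROWS'. ROWS is JSON, a list that holds one entry, the list of rows, each a list of 5 numbers: the shift along the tool's x, y, z in m, then the turn about the tool's z in degrees, then the closure, from 0 (fully open) to 1 (shut). In form: [[[dx, dy, dz, spin, jaw], ...]]. A call has 1 to 12 rows; each row is the pose to reach, as a shift and turn from the pose commanded when the call began, along the tool's axes at that moment; what a row does not reach only later rows make up. A row lasts 1/10 s, in which the tool goes at most 50 mm and 8.59 degrees, less where a joint would pass 70% of its speed; a pose out of reach is approached as far as the arm can. A call with a gripper value outside its range is refused whole. The fingers move at their own pace and stop on an object; the grip force is fixed at half the most. Time passes only in rows, so rows that repeat a pose let the fingers close. It gives the time, the measured TCP pose, the force and the opening at its end, in the units of the state.
- sense(): the state, without advancing time (a new reading comes with each control period).
- grab_frame(name): name is "side" or "top"; returns a dict with "pixels" (400x640x3 uint8, blue, green, red), "K" (3x3 intrinsics, pixels), "k1" (the pictures are not rectified: a ray, as slopes to the right and down, at radius r is drawn at 1 + k1 r^2 times it, then the intrinsics apply), "rvec" (rotation vector, rad) and "tvec" (3), from world to camera coordinates, as OpenCV has them. Camera axes: x right, y down, z forward; pixel columns grow to the right and rows downward; lengths in mm; the calibration is good to about 2 mm. A picture is of the moment at which its call begins. There is no depth.
- job_done(): hands the job in, once; it reports no verdict.
Trained networks look in the newest picture that a camera, given by its name, has taken for a name from the list of things; names that differ only in an ending like _2 or _b are one class to them, and where a whole thing is asked for, a point or a joint stands for the part that bears it (a point fixed in the world has none). Each returns a list of dicts, best first, with "conf" (0 to 1); they miss things now and then, are a little off and sometimes report something else, mostly with a low value. They report only what shows in the picture. A call takes as long as a camera call.
- outline_of(camera, label): "region" (400x640 bool, what is visible of it).
- mark_of(camera, label): "centre" ([x, y, z] in mm, in the coordinates of the camera as it stood for that picture, good to about 4 mm: a listed point, or the origin of a listed thing).
The state is a dict: "t": time; "joint_pos": joint angles; "joint_vel": joint speeds; "joint_torque": joint torques, N m; "position": TCP position; "tool_rot": TCP orientation; "contact_force": force on the tool from outside, world axes, zero at the start; "ft_torque": the same for the moment, N m; "grip_width": opening from 0.0 (shut) to 1.0 (fully open).
Only numpy, scipy, OpenCV 4.12 (cv2) and the standard library are available. Lean on these libraries where they do the work, as an engineer would, in place of code of your own. Each camera call takes 0.05 s, during which the arm holds its last target. There are 200 camera calls.

## Working session

There is one attempt and no reset: what is moved stays moved. The work goes in short steps, Python scripts to look and compute and a shell command to move; the robot and the scene stay as the last step left them, time stands still between calls to the robot, and variables do not carry over. Pictures are saved under pics/ and viewed, about 8 in all and at most 12, crops included, and the job is handed in when it is done.

```bash
ls; mkdir -p pics
cat > h.py <<'E'
import numpy as np, cv2
from cell import *
from scipy.spatial.transform import Rotation as R
def world(cam,c):
    f=F[cam]; Rm=cv2.Rodrigues(np.array(f["rvec"],float))[0]
    return Rm.T@(np.array(c,float)-np.array(f["tvec"],float).ravel())
F={}
def grab(cam):
    F[cam]=grab_frame(cam); return F[cam]
def proj(cam,P):
    f=F[cam];Rm=cv2.Rodrigues(np.array(f["rvec"],float))[0]
    p=Rm@np.array(P,float)+np.array(f["tvec"],float).ravel()
    s=p[:2]/p[2]; s=s*(1+f["k1"]*(s@s)); K=np.array(f["K"]); return K[:2,:2]@s+K[:2,2]
def ray(cam,uv):
    f=F[cam];Rm=cv2.Rodrigues(np.array(f["rvec"],float))[0];K=np.array(f["K"])
    d=(np.array(uv,float)-K[:2,2])/np.diag(K)[:2]; s=d.copy()
    for _ in range(20): s=d/(1+f["k1"]*(s@s))
    return -Rm.T@np.array(f["tvec"],float).ravel(), Rm.T@np.r_[s,1]
E
python3 - <<'E'
from h import *
np.set_printoptions(precision=1,suppress=True)
s=sense();print(s["t"],s["position"],s["tool_rot"],s["contact_force"],pinch_z if not callable(pinch_z) else pinch_z())
for c in("side","top"):
    f=grab(c);cv2.imwrite(f"pics/{c}0.png",f["pixels"])
    print(c,"campos",ray(c,(320,200))[0],f["k1"])
    for l in("tab","frame","hook","load","light","mark","hung_hook","rack","stand","endplate_a","spare_plate","screwdriver","bin_blue","bin_green"):
        print(l,[(round(m["conf"],2),world(c,m["centre"])) for m in mark_of(c,l)[:3]])
print(sense()["t"])
E
```

```text
pics
0.0 [149.1 529.1 230.8] [ 0.1  1.  -0.  -0. ] [-1.1  0.   0.8] -18.700000000000003
side campos [ 115.8 -508.5  743.1] -0.016421107705678385
tab [(0.64, array([ 479.2, -317.4,  198.6])), (0.52, array([ 510.4, -324.2,    1. ])), (0.24, array([ 733.2, -191.5,   -4.7]))]
frame [(0.63, array([ 520.4, -323.3,   64.2]))]
hook [(0.88, array([ 517.2, -325.1,  176.7]))]
load [(0.57, array([594. ,  72.4, 213.6]))]
light [(0.78, array([578.8, 163.5, 248.2])), (0.2, array([ 524. , -255.2,    8.8]))]
mark [(0.82, array([595.4, 235.5, 211.6]))]
hung_hook [(0.92, array([600.8, 382.2, 217.4]))]
rack [(0.92, array([ 510.5, -327.6,   -1.7]))]
stand [(0.75, array([590. , 189.4,  -6.1]))]
endplate_a [(0.85, array([ 523.8, -258.7,    7.9])), (0.8, array([ 512.5, -392.5,   11.6]))]
spare_plate [(0.92, array([322.8, 294.2,   2.7])), (0.61, array([ 511.7, -324.7,    0.9]))]
screwdriver [(0.66, array([601.1, 381.9, 215. ])), (0.64, array([417.7,  27.2,  -1.5]))]
bin_blue [(0.85, array([ 749.9, -331.5,   -1.8]))]
bin_green [(0.94, array([ 734.4, -190.7,   -3.3])), (0.29, array([ 752.4, -327.7,   -4.6]))]

[... 193 characters left out ...]

load [(0.69, array([588.9,  65.6, 216.5]))]
light [(0.89, array([578.4, 167.6, 247.3]))]
mark [(0.59, array([592.9, 237.3, 213.3]))]
hung_hook [(0.59, array([601.4, 383.1, 216.5]))]
rack [(0.92, array([ 514.5, -321.7,   -6.1])), (0.45, array([ 509.5, -393.9,   12.9]))]
stand [(0.94, array([592.7, 192.5,  -0.9]))]
endplate_a [(0.76, array([ 507.7, -392.6,   13.8])), (0.51, array([ 520.4, -257.1,    9.8]))]
spare_plate [(0.62, array([ 509. , -392.3,   10.8])), (0.61, array([326.4, 297.8,   3.5]))]
screwdriver [(0.57, array([416.9,  30.4,   0.1]))]
bin_blue [(0.72, array([ 752.2, -330.2,   -0.8])), (0.38, array([ 517.5, -322.9,   -5.4]))]
bin_green [(0.56, array([ 735.4, -188.9,   -1.2]))]
1.5
```

View pics/side0.png

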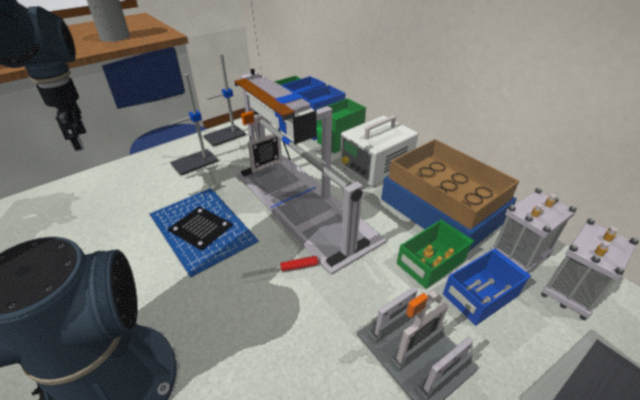

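View pics/top0.png

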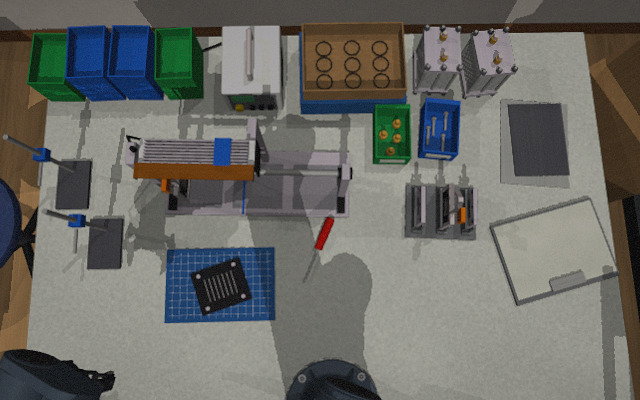

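```bash
cat >> h.py <<'E'
np.set_printoptions(precision=1,suppress=True)
def st():
    s=sense(); Rm=R.from_quat(s["tool_rot"]).as_matrix(); p=np.array(s["position"])
    lean=np.degrees(np.arccos(-Rm[2,2]))
    print("t",s["t"],"p",p,"z",Rm[:,2].round(3),"y",Rm[:,1].round(3),"lean",round(lean,1),"F",np.array(s["contact_force"]),"grip",round(s["grip_width"],2),"q",np.round(s["joint_pos"],2))
    return p,Rm
def delta(T,p,Rm): # world TCP target mm -> tool shift m
    return (Rm.T@(np.array(T,float)-p)/1000).round(4)
E
python3 - <<'E'
from h import *
p,Rm=st()
for T in([400,300,450],[560,0,450]): print(delta(T,p,Rm))
r=np.array([600.9-590.2,382.6-69])
print("rail yaw est",-np.arctan2(601.1-591.5,382.6-69))
E
```

```text
t 1.5 p [149.2 529.4 231.3] z [-0.  0. -1.] y [0.3 1.  0. ] lean 0.0 F [ 0.3  0.1 -0.1] grip 1.0 q [ 1.2  0.3  1.6  0.   1.1 -0.1]
[-0.3 -0.2 -0.2]
[-0.5 -0.4 -0.2]
rail yaw est -0.030602687928718893
```

```bash
sed -i 's/precision=1/precision=3/; s/print("t",s\["t"\],"p",p,/print("t",round(s["t"],2),"p",p.round(1),/' h.py
python3 - <<'E'
from h import *
p,Rm=st(); print("x",Rm[:,0],pinch_z)
for T in([400,300,450],[560,0,450]): print(delta(T,p,Rm))
E
```

```text
t 1.5 p [149.2 529.4 231.3] z [-0.  0. -1.] y [0.271 0.962 0.   ] lean 0.0 F [ 0.278  0.051 -0.101] grip 1.0 q [ 1.21  0.35  1.65  0.    1.14 -0.08]
x [-0.962  0.271  0.   ] -18.700000000000003
[-0.304 -0.153 -0.219]
[-0.539 -0.398 -0.219]
```

```bash
python3 -m pendant '[[[-0.05,-0.05,-0.219,0,0],[-0.05,-0.05,-0.219,0,0],[-0.1,-0.1,-0.219,-14,0],[-0.1,-0.1,-0.219,-14,0],[-0.539,-0.398,-0.219,-14,0],[-0.539,-0.398,-0.219,-14,0],[-0.539,-0.398,-0.219,-14,0],[-0.539,-0.398,-0.219,-14,0],[-0.539,-0.398,-0.219,-14,0],[-0.539,-0.398,-0.219,-14,0],[-0.539,-0.398,-0.219,-14,0],[-0.539,-0.398,-0.219,-14,0]]]'; python3 -c "
from h import *
p,Rm=st();print(Rm[:,0],delta([560,0,450],p,Rm))"
```

```text
t: 2.7
position: [449.9, 133.9, 435.7]
tool_rot: [0.015, 1.0, 0.0, 0.0]
contact_force: [0.5, 0.4, -0.2]
grip_width: 0.998
t 2.7 p [449.9 133.9 435.7] z [ 0.001  0.    -1.   ] y [0.031 1.    0.   ] lean 0.0 F [ 0.503  0.365 -0.23 ] grip 1.0 q [ 0.19  0.06  1.52  0.    1.56 -1.35]
[-1.     0.031 -0.001] [-0.114 -0.13  -0.014]
```

```bash
python3 -m pendant '[[[-0.05,-0.05,-0.02,0,0],[-0.1,-0.1,-0.03,0,0],[-0.3,-0.15,-0.04,0,0],[-0.3,-0.15,-0.04,0,0],[-0.3,-0.15,-0.04,0,0],[-0.3,-0.15,-0.04,0,0],[-0.5,-0.15,-0.04,0,0],[-0.5,-0.15,-0.04,0,0],[-0.5,-0.15,-0.04,0,0],[-0.5,-0.15,-0.04,0,0]]]'; python3 -c "
from h import *
p,Rm=st();print(Rm[:,0])"
```

```text
t: 3.7
position: [808.1, -19.1, 455.7]
tool_rot: [0.015, 1.0, 0.0, 0.009]
contact_force: [-5.0, -0.6, 32.6]
grip_width: 1.002
t 3.7 p [808.1 -19.1 455.7] z [ 0.018 -0.    -1.   ] y [0.03 1.   0.  ] lean 1.0 F [-4.98  -0.571 32.575] grip 1.0 q [-0.08  1.    0.01  0.    2.11 -1.62]
[-0.999  0.03  -0.018]
```

```bash
python3 -m pendant '[[[-0.1,0,0,0,0],[-0.2,0,0,0,0],[-0.3,0,0,0,0],[-0.3,0,0,0,0],[-0.3,0,0,0,0]]]'; python3 -c "
from h import *
p,Rm=st();print(Rm[:,0])"
```

```text
t: 4.2
position: [852.4, -21.2, 389.4]
tool_rot: [0.015, 1.0, -0.0, 0.027]
contact_force: [0.4, 0.3, 0.4]
grip_width: 0.999
t 4.2 p [852.4 -21.2 389.4] z [ 0.054 -0.001 -0.999] y [0.03 1.   0.  ] lean 3.1 F [0.373 0.257 0.356] grip 1.0 q [-0.08  1.08  0.01  0.    2.   -1.62]
[-0.998  0.03  -0.054]
```

```bash
python3 -m pendant '[[[0.05,0,-0.0,0,0],[0.15,0,-0.05,0,0],[0.15,0,-0.05,0,0],[0.15,0,-0.05,0,0],[0.15,0,-0.05,0,0]]]'; python3 -c "
from h import *
p,Rm=st();print(Rm[:,0])"
```

```text
t: 4.7
position: [697.3, -16.4, 433.6]
tool_rot: [0.015, 0.999, -0.0, 0.028]
contact_force: [1.5, -0.3, 1.8]
grip_width: 1.0
t 4.7 p [697.3 -16.4 433.6] z [ 0.056 -0.002 -0.998] y [0.03 1.   0.  ] lean 3.2 F [ 1.529 -0.327  1.784] grip 1.0 q [-0.09  0.52  0.92  0.    1.65 -1.63]
[-0.998  0.03  -0.056]
```

```bash
python3 -m pendant '[[[-0.15,0,-0.05,0,0],[-0.2,0,-0.05,0,0],[-0.6,0,-0.25,0,0],[-0.6,0,-0.25,0,0],[-0.6,0,-0.25,0,0],[-0.6,0,-0.25,0,0],[-0.6,0,-0.25,0,0],[-0.6,0,-0.25,0,0],[-0.6,0,-0.25,0,0],[-0.6,0,-0.25,0,0],[-0.6,0,-0.25,0,0],[-0.6,0,-0.25,0,0]]]'; python3 -c "
from h import *
p,Rm=st();print(Rm[:,0])"
```

```text
t: 5.9
position: [824.2, -21.8, 459.3]
tool_rot: [0.015, 0.999, -0.0, 0.042]
contact_force: [-0.0, -1.2, -0.5]
grip_width: 0.999
t 5.9 p [824.2 -21.8 459.3] z [ 0.085 -0.002 -0.996] y [0.03 1.   0.  ] lean 4.9 F [-0.033 -1.248 -0.49 ] grip 1.0 q [-0.08  1.    0.01  0.01  2.05 -1.62]
[-0.996  0.03  -0.085]
```

```bash
for i in 1 2; do python3 -m pendant '[[[-0.3,0,-0.1,0,0],[-0.3,0,-0.1,0,0]]]' | tail -0; python3 -c "
from h import *
p,Rm=st()"; done;  for i in 1 2; do python3 -m pendant '[[[-0.3,0,-0.1,0,0]]]' | tail -0; python3 -c "
from h import *
p,Rm=st()"; done
```

```text
t 6.1 p [836.4 -22.5 453.4] z [ 0.116 -0.003 -0.993] y [0.03 1.   0.  ] lean 6.7 F [-1.051 -0.07  -0.733] grip 1.0 q [-0.08  1.    0.01  0.01  2.01 -1.62]
t 6.3 p [847.  -23.1 450.4] z [ 0.147 -0.004 -0.989] y [0.03  1.    0.001] lean 8.5 F [-0.21  -0.009 -0.36 ] grip 1.0 q [-0.08  1.01  0.01  0.01  1.97 -1.62]
t 6.4 p [854.1 -23.4 451.1] z [ 0.174 -0.005 -0.985] y [0.03  1.    0.001] lean 10.0 F [ 0.15  -0.395 -0.199] grip 1.0 q [-0.09  1.01  0.01  0.01  1.95 -1.62]
t 6.5 p [861.1 -23.8 454.1] z [ 0.203 -0.005 -0.979] y [0.03  1.    0.001] lean 11.7 F [ 1.678 -0.169  0.237] grip 1.0 q [-0.09  1.01  0.01  0.01  1.92 -1.62]Exception ignored on flushing sys.stdout:
BrokenPipeError: [Errno 32] Broken pipe
Exception ignored on flushing sys.stdout:
BrokenPipeError: [Errno 32] Broken pipe
Exception ignored on flushing sys.stdout:
BrokenPipeError: [Errno 32] Broken pipe
Exception ignored on flushing sys.stdout:
BrokenPipeError: [Errno 32] Broken pipe
```

```bash
for i in 1 2 3 4 5 6 7 8 9 10 11 12 13 14; do python3 -m pendant '[[[-0.3,0,-0.1,0,0]]]' >/dev/null; done; python3 -c "
from h import *
p,Rm=st()"
```

```text
t 7.9 p [893.9 -26.1 594. ] z [ 0.568 -0.016 -0.823] y [0.03  1.    0.002] lean 34.6 F [-0.463 -0.409 -0.341] grip 1.0 q [-0.09  0.88  0.01  0.04  1.64 -1.62]
```

```bash
python3 -c "
from h import *
p,Rm=st()
T=np.array([472.5,-318.3,201])+18.7*Rm[:,2];print(T)
print(delta(T-130*Rm[:,2],p,Rm))"
```

```text
t 7.9 p [893.9 -26.1 594. ] z [ 0.568 -0.016 -0.823] y [0.03  1.    0.002] lean 34.6 F [-0.463 -0.409 -0.341] grip 1.0 q [-0.09  0.88  0.01  0.04  1.64 -1.62]
[ 483.126 -318.596  185.615]
[ 0.562 -0.305 -0.023]
```

```bash
python3 -m pendant '[[[0.2,-0.1,-0.02,0,0],[0.2,-0.1,-0.02,0,0],[0.2,-0.1,-0.02,0,0],[0.3,-0.2,-0.02,0,0],[0.3,-0.2,-0.02,0,0],[0.4,-0.25,-0.02,1,0],[0.4,-0.25,-0.02,2,0],[0.562,-0.305,-0.02,2,0],[0.562,-0.305,-0.023,2,0],[0.562,-0.305,-0.023,2,0],[0.562,-0.305,-0.023,2,0],[0.562,-0.305,-0.023,2,0]]]'; python3 -c "
from h import *
p,Rm=st()
T=np.array([472.5,-318.3,201])+18.7*Rm[:,2];print(T)
print(delta(T-120*Rm[:,2],p,Rm))
print(delta(T,p,Rm))"
```

```text
t: 9.1
position: [509.3, -262.2, 358.0]
tool_rot: [0.031, 0.954, 0.001, 0.298]
contact_force: [1.0, -1.0, -0.4]
grip_width: 0.999
t 9.1 p [ 509.3 -262.2  358. ] z [ 0.568 -0.017 -0.823] y [0.059 0.998 0.02 ] lean 34.6 F [ 0.992 -1.008 -0.425] grip 1.0 q [-0.73  0.07  1.8   0.51  0.85 -2.49]
[ 483.118 -318.626  185.61 ]
[ 0.116 -0.061  0.008]
[ 0.116 -0.061  0.128]
```

```bash
python3 -m pendant '[[[0.05,-0.03,0.008,0,0],[0.1,-0.05,0.008,0,0],[0.116,-0.061,0.008,0,0],[0.116,-0.061,0.058,0,0],[0.116,-0.061,0.068,0,0]]]'
python3 - <<'E'
from h import *
p,Rm=st()
for c in("top","side"):
    f=grab(c)
    for l in("tab","hook"):
        print(c,l,[(round(m["conf"],2),world(c,m["centre"]).round(1)) for m in mark_of(c,l)[:2]])
    im=f["pixels"].copy()
    if c=="side":
        for P in(p,p-18.7*Rm[:,2],[475.4,-318.4,200],[515.3,-321.7,180]):
            cv2.circle(im,tuple(proj(c,P).round().astype(int).tolist()),2,(0,255,0),-1)
        cv2.imwrite("pics/side1.png",cv2.resize(im[200:400,300:560],None,fx=3,fy=3,interpolation=cv2.INTER_CUBIC))
E
```

```text
t: 9.6
position: [456.1, -313.9, 239.5]
tool_rot: [0.037, 0.957, 0.001, 0.289]
contact_force: [-0.7, -0.1, 0.7]
grip_width: 0.997
t 9.6 p [ 456.1 -313.9  239.5] z [ 0.552 -0.02  -0.834] y [0.071 0.997 0.023] lean 33.5 F [-0.653 -0.054  0.651] grip 1.0 q [-0.89  0.19  1.97  0.7   0.7  -2.87]
top tab [(0.72, array([ 474.8, -323.9,  205.3]))]
top hook [(0.77, array([ 515.8, -324.5,  178.5]))]
side tab [(0.88, array([ 475.2, -320.8,  200.3]))]
side hook [(0.97, array([ 515.6, -325. ,  179.4]))]
```

View pics/side1.png

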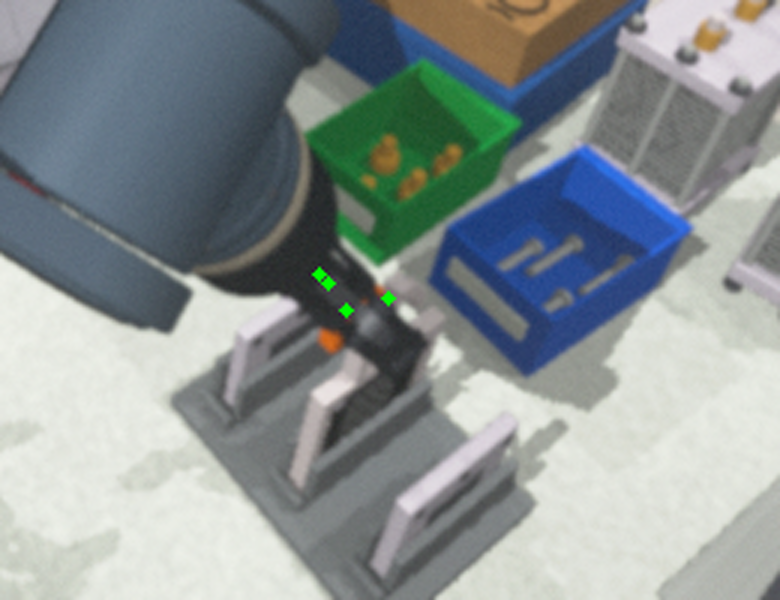

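```bash
python3 -m pendant '[[[0,0,-0.05,0,0],[0,0,-0.1,8,0],[0,0,-0.1,16,0],[0,0,-0.1,90,0],[0,0,-0.1,90,0],[0,0,-0.1,90,0],[0,0,-0.1,90,0],[0,0,-0.1,90,0],[0,0,-0.1,90,0],[0,0,-0.1,90,0],[0,0,-0.1,90,0],[0,0,-0.1,90,0]]]'; python3 -m pendant '[[[0,0,0,90,0],[0,0,0,90,0],[0,0,0,90,0],[0,0,0,90,0],[0,0,0,90,0],[0,0,0,90,0],[0,0,0,90,0],[0,0,0,90,0],[0,0,0,90,0],[0,0,0,90,0],[0,0,0,90,0]]]'; python3 -c "
from h import *
p,Rm=st();print(Rm[:,0])
T=np.array([472.5,-320.1,201])+18.7*Rm[:,2];print(T)
print(delta(T-70*Rm[:,2],p,Rm))
print(delta(T,p,Rm))"
```

```text
t: 11.1
position: [400.7, -311.6, 326.3]
tool_rot: [0.703, 0.649, 0.205, 0.205]
contact_force: [0.0, 0.0, 0.6]
grip_width: 1.001
t: 12.2
position: [400.7, -311.6, 326.3]
tool_rot: [0.956, -0.038, 0.29, -0.0]
contact_force: [-0.1, 0.1, -0.1]
grip_width: 0.997
t 12.2 p [ 400.7 -311.6  326.3] z [ 0.555 -0.021 -0.832] y [-0.073 -0.997 -0.023] lean 33.7 F [-0.077  0.09  -0.053] grip 1.0 q [-1.    0.01  1.94  0.61  0.92  0.35]
[ 0.829 -0.073  0.554]
[ 482.869 -320.495  185.443]
[-0.009  0.006  0.093]
[-0.009  0.006  0.163]
```

```bash
python3 -m pendant '[[[-0.009,0.006,0.04,0,0],[-0.009,0.006,0.09,0,0],[-0.009,0.006,0.12,0,0],[-0.009,0.006,0.145,0,0],[-0.009,0.006,0.163,0,0],[-0.009,0.006,0.163,0,0.3],[-0.009,0.006,0.163,0,1],[-0.009,0.006,0.163,0,1],[-0.009,0.006,0.163,0,1],[-0.009,0.006,0.163,0,1],[-0.009,0.006,0.163,0,1],[-0.009,0.006,0.163,0,1]]]'; python3 -c "
from h import *
p,Rm=st();print(p-18.7*Rm[:,2])"
```

```text
t: 13.4
position: [483.4, -321.0, 185.3]
tool_rot: [0.956, -0.036, 0.29, 0.001]
contact_force: [-4.5, -1.6, 7.7]
grip_width: 0.132
t 13.4 p [ 483.4 -321.   185.3] z [ 0.555 -0.022 -0.832] y [-0.069 -0.997 -0.02 ] lean 33.7 F [-4.483 -1.598  7.683] grip 0.13 q [-0.85  0.32  1.96  0.81  0.59  0.17]
[ 472.984 -320.626  200.886]
```

```bash
python3 -m pendant '[[[0.011,0,-0.017,0,1],[0.028,-0.001,-0.042,0,1],[0.044,-0.001,-0.067,0,1],[0.061,-0.002,-0.092,0,1],[0.067,-0.002,-0.1,0,1],[0.067,-0.002,-0.1,0,1],[0.067,-0.002,-0.1,0,1]]]'
python3 - <<'E'
from h import *
p,Rm=st();print("grasp",p-18.7*Rm[:,2])
for c in("top","side"):
    f=grab(c)
    for l in("tab","hook","frame","load","light","mark"):
        print(c,l,[(round(m["conf"],2),world(c,m["centre"]).round(1)) for m in mark_of(c,l)[:2]])
    cv2.imwrite(f"pics/{c}2.png",f["pixels"])
a=cv2.imread("pics/top2.png")[90:260,100:520];b=cv2.imread("pics/side2.png")
cv2.imwrite("pics/b2.png",cv2.resize(b[130:400,300:600],None,fx=2,fy=2))
E
```

```text
t: 14.1
position: [483.2, -320.4, 302.9]
tool_rot: [0.957, -0.036, 0.289, -0.001]
contact_force: [0.3, 0.8, -3.5]
grip_width: 0.133
t 14.1 p [ 483.2 -320.4  302.9] z [ 0.552 -0.018 -0.833] y [-0.068 -0.997 -0.023] lean 33.5 F [ 0.301  0.823 -3.457] grip 0.13 q [-0.85  0.16  1.83  0.59  0.82  0.45]
grasp [ 472.83  -320.028  318.449]
top tab [(0.66, array([ 474.6, -320.6,  320.4])), (0.64, array([ 734.4, -189. ,   -0.9]))]
top hook [(0.93, array([ 517.3, -320.3,  296.4]))]
top frame [(0.93, array([ 521.5, -322. ,  181. ])), (0.45, array([ 735.5, -190.9,    0.4]))]
top load []
top light [(0.83, array([580.3, 166.2, 248. ])), (0.34, array([ 750.3, -326.9,    1.9]))]
top mark [(0.72, array([595.1, 235.9, 213.4]))]
side tab [(0.75, array([ 475.4, -319.5,  318.5]))]
side hook [(0.8, array([ 518.2, -325.4,  293.4]))]
side frame [(0.59, array([ 521.3, -322. ,  182. ]))]
side load [(0.79, array([589.6,  71.1, 210.5])), (0.33, array([ 732.2, -190.3,   -3.2]))]
side light [(0.73, array([583.5, 167.4, 246.5]))]
side mark [(0.57, array([596.1, 232.6, 211.7]))]
```

View pics/b2.png

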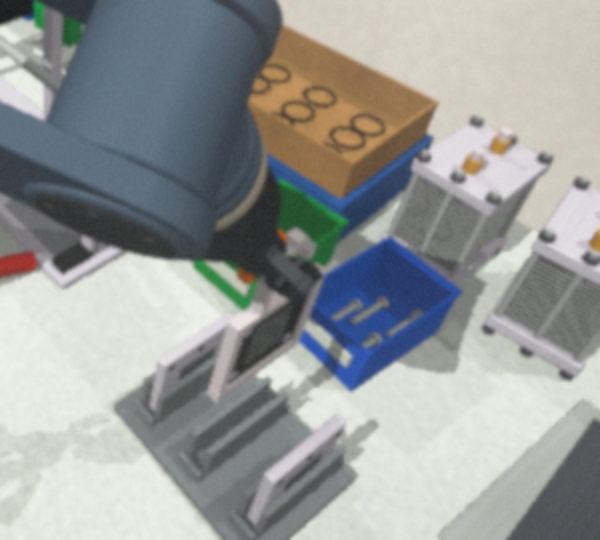

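```bash
python3 -c "
from h import *
p,Rm=st()
for T in([440,-220,305],[440,-20,305],[455,81.5,290],[461.5,81.5,265]): print(delta(T,p,Rm))"
```

```text
t 14.8 p [ 483.6 -320.9  304.7] z [ 0.554 -0.02  -0.833] y [-0.068 -0.997 -0.022] lean 33.6 F [-0.028 -0.347 -1.688] grip 0.13 q [-0.85  0.16  1.83  0.59  0.82  0.46]
[-0.043 -0.098 -0.026]
[-0.057 -0.297 -0.03 ]
[-0.059 -0.399 -0.012]
[-0.068 -0.399  0.013]
```

```bash
python3 -m pendant '[[[-0.02,-0.02,-0.01,0,1],[-0.04,-0.06,-0.026,0,1],[-0.043,-0.098,-0.026,-1,1],[-0.047,-0.145,-0.027,-2,1],[-0.05,-0.192,-0.028,-2.5,1],[-0.053,-0.24,-0.029,-2.5,1],[-0.057,-0.287,-0.03,-2.5,1],[-0.057,-0.33,-0.025,-2.5,1],[-0.059,-0.37,-0.015,-2.5,1],[-0.06,-0.39,-0.005,-2.5,1],[-0.064,-0.399,0.005,-2.5,1],[-0.064,-0.399,0.005,-2.5,1]]]';  python3 - <<'E'
from h import *
p,Rm=st();print("grasp",p-18.7*Rm[:,2])
for c in("top","side"):
    f=grab(c)
    for l in("tab","hook","frame","load"):
        print(c,l,[(round(m["conf"],2),world(c,m["centre"]).round(1)) for m in mark_of(c,l)[:2]])
    cv2.imwrite(f"pics/{c}3.png",cv2.resize(f["pixels"][60:260,120:440],None,fx=2.4,fy=2.4))
E
```

```text
t: 16.0
position: [459.8, 82.7, 272.4]
tool_rot: [0.957, -0.014, 0.288, 0.006]
contact_force: [-0.5, -0.3, -2.7]
grip_width: 0.13
t 16.0 p [459.8  82.7 272.4] z [ 0.551 -0.018 -0.834] y [-0.03  -1.     0.003] lean 33.5 F [-0.491 -0.282 -2.741] grip 0.13 q [ 0.13 -0.08  2.17 -0.19  0.48  1.87]
grasp [449.519  83.011 288.027]
top tab []
top hook [(0.61, array([494.1,  83.1, 270.5])), (0.27, array([ 750.9, -328.4,    0.5]))]
top frame [(0.53, array([496.1,  78.3, 151.3]))]
top load [(0.76, array([587.7,  68.8, 218.4]))]
side tab [(0.59, array([449. ,  81.5, 290.4])), (0.58, array([323.6, 292. ,   7.2]))]
side hook [(0.76, array([496.6,  81.3, 267.9]))]
side frame [(0.77, array([496.9,  74.7, 154.9])), (0.49, array([ 515. , -398.5,   13.3]))]
side load [(0.63, array([592.6,  72.8, 210.5]))]
```

View pics/side3.png

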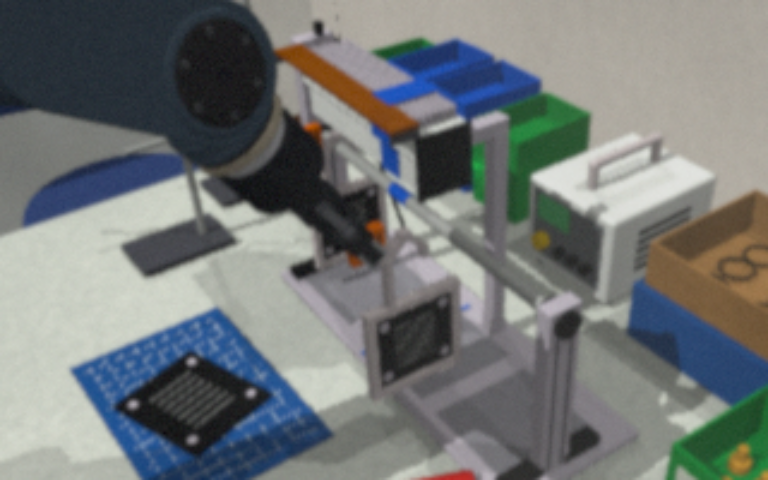

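```bash
python3 -c "
from h import *
p,Rm=st()
for T in([459.8,82.7,256],[555.8,79.5,256],[555.8,79.5,219]): print(delta(T,p,Rm))"
```

```text
t 16.5 p [460.5  81.  273.9] z [ 0.554 -0.02  -0.832] y [-0.033 -0.999  0.002] lean 33.7 F [-0.169  0.169 -2.121] grip 0.13 q [ 0.13 -0.08  2.16 -0.19  0.48  1.87]
[-0.011 -0.002  0.015]
[ 0.069 -0.002  0.068]
[ 0.049 -0.002  0.099]
```

```bash
python3 -m pendant '[[[-0.011,-0.002,0.015,0,1],[0.005,-0.002,0.026,0,1],[0.025,-0.002,0.039,0,1],[0.045,-0.002,0.052,0,1],[0.06,-0.002,0.062,0,1],[0.069,-0.002,0.068,0,1],[0.069,-0.002,0.068,0,1],[0.069,-0.002,0.068,0,1]]]';  python3 - <<'E'
from h import *
p,Rm=st()
for c in("top","side"):
    f=grab(c)
    for l in("hook","frame"):
        print(c,l,[(round(m["conf"],2),world(c,m["centre"]).round(1)) for m in mark_of(c,l)[:2]])
    im=f["pixels"]
    cv2.imwrite(f"pics/{c}4.png",cv2.resize(im[100:220,220:400] if c=="side" else im[120:240,200:380],None,fx=4,fy=4,interpolation=cv2.INTER_CUBIC))
E
```

```text
t: 17.3
position: [554.9, 80.2, 255.0]
tool_rot: [0.957, -0.015, 0.289, 0.006]
contact_force: [0.5, -0.8, -3.1]
grip_width: 0.13
t 17.3 p [554.9  80.2 255. ] z [ 0.553 -0.02  -0.833] y [-0.032 -0.999  0.003] lean 33.6 F [ 0.474 -0.839 -3.118] grip 0.13 q [ 0.09  0.13  2.   -0.17  0.44  1.83]
top hook [(0.77, array([585.2,  81.8, 247.8])), (0.34, array([ 751.1, -327. ,    0.5]))]
top frame [(0.64, array([590.1,  80.8, 131.2])), (0.17, array([ 510.5, -393.4,   15.4]))]
side hook [(0.36, array([600.6, 382.7, 218.5])), (0.16, array([ 523.3, -253.1,   11.1]))]
side frame [(0.74, array([547.6,  80.3, 268.4])), (0.59, array([587.8,  78. , 137.9]))]
```

View pics/side4.png

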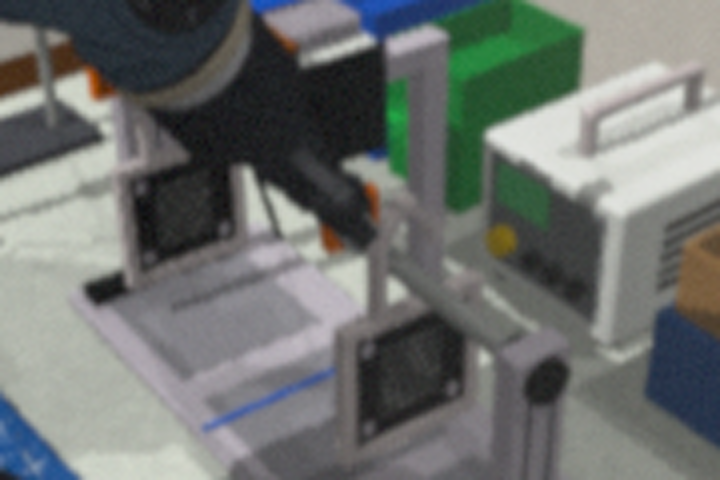

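```bash
python3 -c "
from h import *
p,Rm=st()
for T in([556.5,79.9,235],[556.5,79.9,224],[556.5,79.9,219]): print(delta(T,p,Rm))"
```

```text
t 17.6 p [555.2  80.4 255.5] z [ 0.554 -0.02  -0.832] y [-0.032 -0.999  0.003] lean 33.7 F [-0.163  0.076 -1.758] grip 0.13 q [ 0.09  0.13  1.99 -0.17  0.44  1.83]
[-0.01   0.     0.018]
[-0.016  0.     0.027]
[-0.019  0.     0.031]
```

```bash
python3 -m pendant '[[[-0.005,0,0.01,0,1],[-0.01,0,0.018,0,1],[-0.016,0,0.027,0,1],[-0.016,0,0.027,0,1]]]'; python3 -m pendant '[[[-0.0025,0,0.0035,0,1],[-0.0025,0,0.0035,0,1],[-0.0025,0,0.0035,0,1]]]';  python3 - <<'E'
from h import *
p,Rm=st()
for c in("top","side"):
    f=grab(c)
    for l in("hook","frame"):
        print(c,l,[(round(m["conf"],2),world(c,m["centre"]).round(1)) for m in mark_of(c,l)[:2]])
    im=f["pixels"]
    cv2.imwrite(f"pics/{c}5.png",cv2.resize(im[100:220,220:400] if c=="side" else im[120:240,200:380],None,fx=4,fy=4,interpolation=cv2.INTER_CUBIC))
E
```

```text
t: 18.0
position: [556.4, 80.1, 221.7]
tool_rot: [0.958, -0.015, 0.288, 0.006]
contact_force: [-0.0, -0.3, -2.0]
grip_width: 0.131
t: 18.3
position: [557.0, 80.2, 220.4]
tool_rot: [0.957, -0.015, 0.29, 0.006]
contact_force: [-10.1, -2.1, 7.6]
grip_width: 0.132
t 18.3 p [557.   80.2 220.4] z [ 0.554 -0.02  -0.832] y [-0.032 -0.999  0.003] lean 33.7 F [-10.095  -2.134   7.596] grip 0.13 q [ 0.09  0.19  2.03 -0.21  0.35  1.88]
top hook [(0.59, array([591.6,  80.4, 215.5]))]
top frame [(0.5, array([595.6,  76.8, 101.5]))]
side hook [(0.93, array([591.8,  79.2, 212.7]))]
side frame [(0.96, array([594. ,  75.5,  99.1])), (0.55, array([591.8,  72.9, 211.8]))]
```

View pics/side5.png

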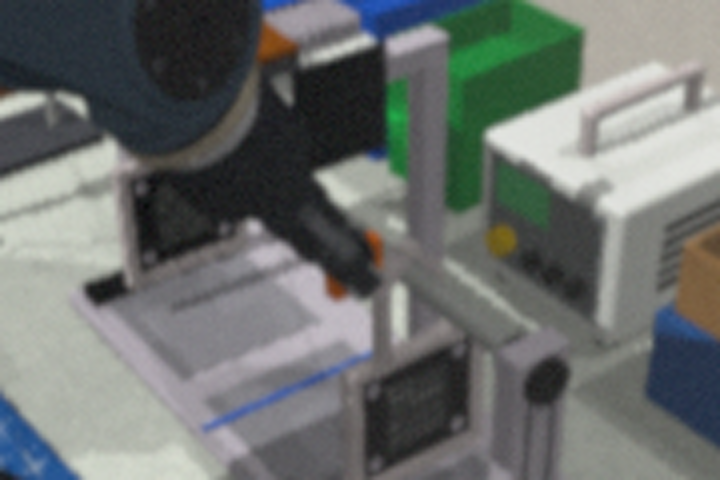

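```bash
python3 -c "
from h import *
p,Rm=st()
for T in([-2,0,2],[-2+.0325*70,70,2],[-2+.0325*155,155,2]): print(delta(p+np.array(T),p,Rm))"
```

```text
t 18.6 p [557.   80.2 220.5] z [ 0.554 -0.02  -0.832] y [-0.032 -0.999  0.003] lean 33.7 F [-10.34   -1.533   8.451] grip 0.13 q [ 0.09  0.19  2.03 -0.21  0.35  1.88]
[-0.001  0.    -0.003]
[-0.    -0.07  -0.003]
[-0.    -0.155 -0.003]
```

```bash
python3 -m pendant '[[[-0.001,0,-0.003,0,1],[-0.001,0,-0.003,0,1],[-0.001,0,-0.003,0,1]]]'; python3 -m pendant '[[[0,-0.01,0,0,1],[0,-0.025,0,0,1],[0,-0.04,0,0,1],[0,-0.055,0,0,1],[0,-0.06,0,0,1],[0,-0.06,0,0,1]]]';  python3 - <<'E'
from h import *
p,Rm=st()
for c in("top","side"):
    f=grab(c)
    for l in("hook","frame","tab"):
        print(c,l,[(round(m["conf"],2),world(c,m["centre"]).round(1)) for m in mark_of(c,l)[:3]])
    im=f["pixels"]
    cv2.imwrite(f"pics/{c}6.png",cv2.resize(im[60:210,190:390] if c=="side" else im[120:240,180:360],None,fx=3.8,fy=3.8,interpolation=cv2.INTER_CUBIC))
E
```

```text
t: 18.9
position: [554.6, 80.3, 221.6]
tool_rot: [0.957, -0.015, 0.289, 0.006]
contact_force: [-0.0, -0.1, -2.2]
grip_width: 0.133
t: 19.5
position: [556.6, 140.7, 221.4]
tool_rot: [0.957, -0.014, 0.289, 0.006]
contact_force: [0.5, 0.4, -2.9]
grip_width: 0.133
t 19.5 p [556.6 140.7 221.4] z [ 0.554 -0.019 -0.832] y [-0.031 -1.     0.002] lean 33.7 F [ 0.495  0.445 -2.905] grip 0.13 q [ 0.23  0.22  1.99 -0.4   0.39  2.16]
top hook [(0.81, array([587.8, 143.6, 216.5]))]
top frame [(0.64, array([598. , 139.6, 103.6]))]
top tab [(0.68, array([545.8, 139.2, 243.1])), (0.43, array([591.8, 192.4,  -3.1]))]
side hook [(0.57, array([590.2, 138.6, 212.6]))]
side frame [(0.66, array([594.1, 134. ,  99.7]))]
side tab [(0.88, array([548.8, 139.1, 234.1]))]
```

View pics/side6.png

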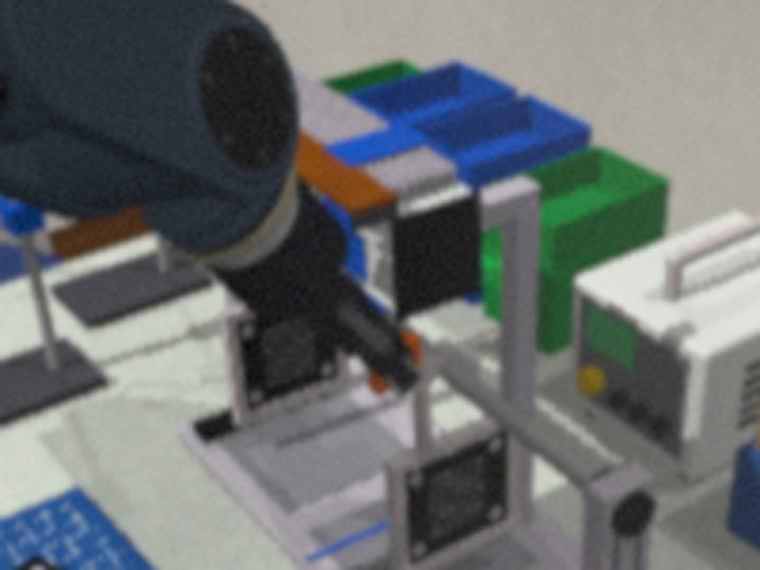

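```bash
python3 -m pendant '[[[0,-0.01,0,0,1],[0,-0.02,0,0,1],[0,-0.03,0,0,1],[0,-0.04,0,0,1],[0,-0.045,0,0,1],[0,-0.045,0,0,1]]]' && python3 -c "
from h import *
st();f=grab('top');cv2.imwrite('pics/top7.png',cv2.resize(f['pixels'][120:240,180:360],None,fx=4,fy=4,interpolation=cv2.INTER_CUBIC))"
```

```text
t: 20.5
position: [558.1, 185.6, 221.6]
tool_rot: [0.957, -0.015, 0.29, 0.006]
contact_force: [2.0, 1.2, -1.2]
grip_width: 0.134
t 20.5 p [558.1 185.6 221.6] z [ 0.554 -0.019 -0.832] y [-0.031 -1.     0.002] lean 33.7 F [ 1.998  1.181 -1.22 ] grip 0.13 q [ 0.33  0.25  1.95 -0.49  0.44  2.33]
```

View pics/top7.png

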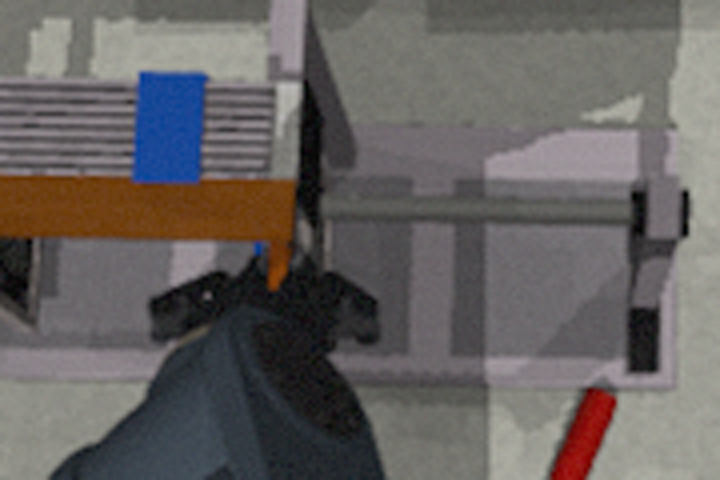

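Run:
```python
from h import *
p,Rm=st()
c="top";f=grab(c)
for u in (137,207):
    for v in(80,178):
        o,d=ray(c,(180+u/4-.4,120+v/4-.4)); print((o+d*(338-o[2])/d[2]).round(1))
for c in("top","side"):
    if c=="side": grab(c)
    for l in("hook","frame","tab","mark"):
        print(c,l,[(round(m["conf"],2),world(c,m["centre"]).round(1)) for m in mark_of(c,l)[:2]])
```

```text
t 20.55 p [558.1 185.4 221.6] z [ 0.554 -0.019 -0.832] y [-0.031 -1.     0.002] lean 33.7 F [ 0.9    2.015 -1.48 ] grip 0.13 q [ 0.33  0.25  1.95 -0.49  0.43  2.33]
[632.6 251.1 338. ]
[577.6 250.1 338. ]
[631.9 213.3 338. ]
[576.9 212.7 338. ]
top hook [(0.61, array([592. , 187.8, 215.1]))]
top frame [(0.42, array([598.7, 186.2,  97.3]))]
top tab [(0.62, array([ 736. , -190.1,    0.2])), (0.44, array([548.4, 183.9, 240.4]))]
top mark [(0.57, array([595.7, 237.7, 213.4])), (0.4, array([581.2, 166.6, 248.5]))]
side hook [(0.65, array([591.6, 183.9, 211.7]))]
side frame [(0.87, array([596.2, 179.8,  97. ]))]
side tab [(0.58, array([548.8, 185.5, 233.4]))]
side mark [(0.6, array([597.7, 232.3, 212.7])), (0.3, array([592. ,  71.2, 211.1]))]
```

```bash
python3 -m pendant '[[[0,-0.01,0,0,1],[0,-0.02,0,0,1],[0,-0.03,0,0,1],[0,-0.04,0,0,1],[0,-0.049,0,0,1],[0,-0.049,0,0,1],[0,-0.049,0,0,1]]]'
python3 - <<'E'
from h import *
p,Rm=st();print(delta(p+[0,0,-1.5],p,Rm))
for c in("top","side"):
    f=grab(c)
    for l in("hook","frame","mark","hung_hook"):
        print(c,l,[(round(m["conf"],2),world(c,m["centre"]).round(1)) for m in mark_of(c,l)[:3]])
cv2.imwrite('pics/side8.png',cv2.resize(f["pixels"][60:210,190:390],None,fx=3.8,fy=3.8,interpolation=cv2.INTER_CUBIC))
E
```

```text
t: 21.75
position: [559.8, 235.2, 221.6]
tool_rot: [0.957, -0.014, 0.29, 0.005]
contact_force: [4.0, 3.5, 1.3]
grip_width: 0.132
t 21.75 p [559.8 235.2 221.6] z [ 0.555 -0.018 -0.832] y [-0.03  -1.     0.001] lean 33.7 F [3.981 3.48  1.34 ] grip 0.13 q [ 0.43  0.29  1.89 -0.56  0.49  2.46]
[-0.001 -0.     0.001]
top hook [(0.46, array([ 507.3, -390.8,   14.7])), (0.42, array([595.9, 235.9, 217. ]))]
top frame [(0.74, array([597.1, 386.1, 211.4])), (0.43, array([599.4, 236. , 101.3]))]
top mark [(0.72, array([591.3, 235.8, 214.3])), (0.62, array([415.2,  30.3,  -4.7]))]
top hung_hook [(0.86, array([602.1, 386.9, 214.2])), (0.3, array([602. , 233.4, 102.9]))]
side hook [(0.83, array([591.8, 236.3, 214.5]))]
side frame [(0.79, array([596.2, 233.2, 102.7]))]
side mark [(0.82, array([595. , 232.9, 212.3]))]
side hung_hook [(0.97, array([601. , 381.8, 216.6]))]
```

View pics/side8.png

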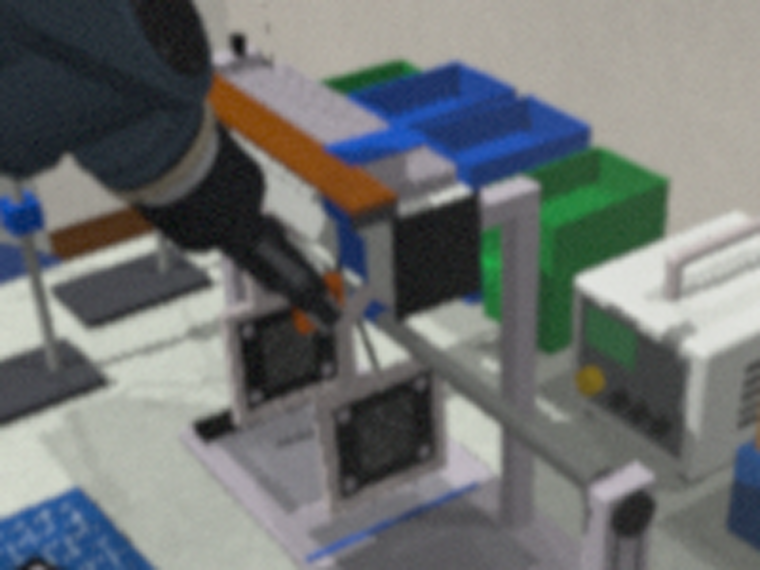

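```bash
python3 -m pendant '[[[0.001,0.0015,0.001,0,1],[0.001,0.0015,0.001,0,1],[0.001,0.0015,0.001,0,0.9],[0.001,0.0015,0.001,0,0.7],[0.001,0.0015,0.001,0,0.4],[0.001,0.0015,0.001,0,0],[0.001,0.0015,0.001,0,0],[0.001,0.0015,0.001,0,0],[0.001,0.0015,0.001,0,0]]]'
python3 - <<'E'
from h import *
p,Rm=st()
for c in("top","side"):
    f=grab(c)
    for l in("hook","frame"):
        print(c,l,[(round(m["conf"],2),world(c,m["centre"]).round(1)) for m in mark_of(c,l)[:3]])
E
```

```text
t: 23.15
position: [560.7, 232.6, 220.9]
tool_rot: [0.957, -0.015, 0.289, 0.006]
contact_force: [1.0, -0.2, -0.5]
grip_width: 1.003
t 23.15 p [560.7 232.6 220.9] z [ 0.554 -0.02  -0.833] y [-0.032 -0.999  0.003] lean 33.6 F [ 0.959 -0.245 -0.501] grip 1.0 q [ 0.42  0.29  1.89 -0.55  0.49  2.46]
top hook [(0.53, array([592.4, 233.3, 215.1]))]
top frame [(0.56, array([602.3, 230.8,  96.8]))]
side hook [(0.86, array([596.9, 231.3, 211.7]))]
side frame [(0.67, array([596.7, 228.2,  98.4]))]
```

```bash
python3 -m pendant '[[[0,0,-0.015,0,0],[0,0,-0.035,0,0],[0,0,-0.06,0,0],[0,0,-0.09,0,0],[0,0,-0.13,0,0],[0,0,-0.17,0,0],[0,0,-0.17,0,0],[0,0,-0.17,0,0],[0,0,-0.17,0,0],[0,0,-0.17,0,0]]]'
python3 - <<'E'
from h import *
p,Rm=st()
for c in("top","side","top","side"):
    f=grab(c)
    for l in("hook","frame","mark","hung_hook"):
        print(c,l,[(round(m["conf"],2),world(c,m["centre"]).round(1)) for m in mark_of(c,l)[:3]])
cv2.imwrite('pics/side9.png',cv2.resize(f["pixels"][60:210,190:390],None,fx=3.8,fy=3.8,interpolation=cv2.INTER_CUBIC))
E
```

```text
t: 24.45
position: [466.8, 235.7, 361.2]
tool_rot: [0.957, -0.015, 0.288, 0.006]
contact_force: [-0.7, 0.1, -0.8]
grip_width: 1.002
t 24.45 p [466.8 235.7 361.2] z [ 0.552 -0.021 -0.834] y [-0.032 -0.999  0.004] lean 33.5 F [-0.709  0.089 -0.849] grip 1.0 q [ 0.53 -0.02  1.88 -0.42  0.82  2.35]
top hook [(0.89, array([595.6, 230.5, 215.3]))]
top frame [(0.82, array([601. , 232.2,  97.4])), (0.73, array([598.6, 383.7, 211.9]))]
top mark [(0.55, array([552.9, 236.3, 238. ]))]
top hung_hook [(0.58, array([596.4, 385.5, 211.4])), (0.5, array([587.5,  67. , 217. ]))]
side hook [(0.61, array([593. , 231.5, 214. ]))]
side frame [(0.88, array([596.1, 226.3,  99.4])), (0.21, array([582.5, 165.2, 247.4]))]
side mark [(0.72, array([594.5, 232.1, 212.8]))]
side hung_hook [(0.73, array([600.8, 379.3, 216.8]))]
top hook [(0.59, array([592.1, 232.3, 216.8]))]
top frame [(0.8, array([598.4, 233.2, 100.6]))]
top mark [(0.28, array([ 736.7, -190.5,   -0.4]))]
top hung_hook [(0.91, array([601.5, 384.6, 213.2]))]
side hook []
side frame [(0.71, array([599.8, 228.9,  98. ]))]
side mark [(0.61, array([599.4, 229.9, 213.6])), (0.42, array([325.6, 296.1,  -0.8]))]
side hung_hook [(0.72, array([600.8, 381.3, 217.6]))]
```

View pics/side9.png

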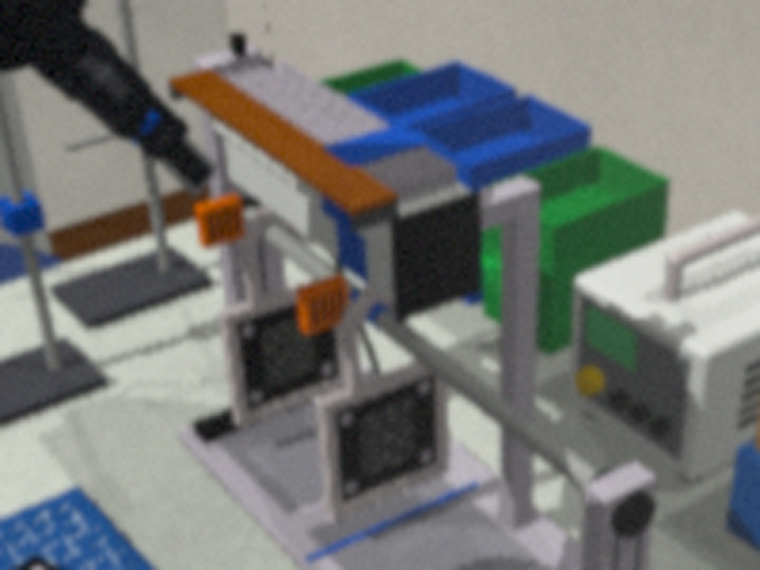

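```bash
python3 -c "
from cell import job_done
print(job_done())"
```

```text
the job is handed in; nothing more can be done
None
```

The carrier is hanging upright on the rail under the light, on the blue mark. I handed the job in at about 24.5 s, with no verdict reported.

- **How it went:** I gripped the tab and lifted the carrier out of the rack. I hooked it over the open end about 36 mm above hanging height, lowered it on, and slid it under the light at about 34° tool lean. Then I let go and backed out along the tool axis.
- **Getting the lean:** The moves have no tilt command, so I commanded poses just out of reach in free space. The arm then settled tilted and kept that tilt.
- **Position:** The hook's last fixes average about (593.5, 231.5, 215.5) mm. All mark readings averaged put it at y ≈ 235, while the blue strap alone gives 232. That leaves the hook about 1–4 mm short, inside the 14 mm allowed.
- **Uprightness:** The frame centre came out about 116 mm below the hook point, which is upright to within about 0.05 rad.
- **Far carrier:** It reads about (600, 383) mm, against (601, 382.5) at the start, so it has not moved beyond measuring error.
- **Forces:** The largest steady reading was about 13 N, when the hook first seated on the rail. One reading of about 33 N came in free air as the arm stopped at full stretch, with nothing in contact.
- **Checks that disagreed or failed:**
  - The two cameras differ by 2–5 mm along the rail, both on the mark and on the carrier.
  - In the last pictures the top camera gave no usable mark fix, and the side camera missed the hook once.
  - I did not measure the end plates, bins, screwdriver or spare plate again at the end.

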